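# Open the edge sander and hold its idler back for a belt change

## Task

The belt sander's new belt is about to go on. Lift the guard cover off its two pins and lay it flat on the bare table (do not drop it, and leave everything else lying where it is), then take the upright black tension grip, pull it against its spring until the pointer on its arm stands at the engraved line, and keep holding it there so that I can slip the belt on: finish while holding it, do not let go.

Things in the scene. Friction and masses are not known exactly. Their poses are not given: they have to be found in the camera images.
- sander: Grey benchtop edge sander, bolted down, no belt fitted. Base 240 (x) x 360 (y) x 90 mm high. Origin: centre of its underside, on the table; x points away from its open front, y along its length, z up. On the base a guard housing up to 190 mm above the table: back wall (outer face x = 43 mm) and end walls (outer faces y = -143, +143 mm), front open. Behind the back wall: open deck at 90 mm.
- dust_port (a point): Mouth of the black dust port, a tube of 44 mm diameter that sticks out of the housing's back wall by 50 mm, lying along the sander's x. Origin: centre of its mouth, at x = 93, y = -80, z = 145 mm in the sander's frame.
- idler_top (a point): Centre of the top of the idler drum (aluminium, vertical, 60 mm diameter, 78 mm high), 176 mm above the table. It rides on the tension slide; the fixed rubber drive drum of the same size stands 186 mm from it towards the sander's -y.
- cover: Loose grey guard cover plate, 90 (x) x 304 (y) x 5 mm, 0.28 to 0.45 kg, lying on the housing, underside 190 mm above the table, its two 11 mm holes (y = -139, +139 mm) over two pins 8 mm thick, 12 mm high. Origin: centre of the plate's underside; z up, y along its length, as the sander's at the start. The table from x 0.36 to 0.68, y -0.32 to -0.22 m is always bare: room to lay it.
- cover_handle (a point): Middle of the bar of the cover's bow handle: round steel bar 12 mm thick, 80 mm long and straight along the cover's y, its centre line 44 mm above the plate's underside (33 mm free below the bar).
- grip_foot (a point): Upright round black grip on the tension slide's arm, behind the back wall: 24 mm diameter, plain cylinder between 20 and 82 mm above its origin. Origin: on its axis at the foot, 104 mm above the table. z is up; its axes are parallel to the sander's. It starts at x = 80, y = 75 mm in the sander's frame and moves only along the sander's -y.
- grip_mid (a point): On the axis of the black grip, 68 mm above grip_foot, 172 mm above the table: a good height to take it. The grip's top is 22 mm higher.
- pointer (a point): Tip of the pointer on the end of the tension slide's flat arm, just above the index plate, 31 mm farther back (sander +x) than the grip.
- mark (a point): Point on the engraved dark line, 3 mm wide, of the steel index plate on the rear deck, at x = 103, y = 51, z = 92 mm in the sander's frame. The line runs along the sander's x and on down the plate's lip at the back; the pointer stands at it when both have the same y in the sander's frame, which is 24 mm of pull.
- tension_slide (a joint): Pull of the spring-return slide in m: 0 at rest, growing as the grip is pulled along the sander's -y (towards the drive drum); 0.024 at the engraved line, 0.040 at the inner stop. Let go, it springs back to 0. Spring: about 7.5 N at rest, 13.5 N at the line, 17.5 N at the stop, plus 1 N friction.
- medallion: Round carved limewood blank, 72 mm across, 20 mm thick, lying on the sander's front deck (90 mm above the table). Leave alone. Origin: centre of its underside.
- sanding_block: Cork sanding block 105 x 66 x 24 mm on the table. Leave alone. Origin: centre of its underside.
- mallet: Mallet, rubber head 60 mm thick, 95 mm wide, handle 282 mm long, lying along its x with the head at +x (x from -142 to 170 mm). Leave alone. Origin: on the table under the handle.
- chisel: Wood-handled chisel 230 mm long, 30 mm thick, lying along its x (x from -120 to 110 mm). Leave alone. Origin: on the table where handle and blade meet.
- white_box: White box 200 (x) x 110 (y) x 70 mm on the table. Leave alone. Origin: centre of its underside.
- wax_tin: Round steel tin, 76 mm across, 55 mm high, on the table. Leave alone. Origin: centre of its underside.
- burr_case: Flat case of burrs, 100 (x) x 160 (y) x 18 mm, on the table. Leave alone. Origin: centre of its underside.

How it is judged (in metres and radians):
On the way, in this order (a step that is already met when the one before it is completed fails the run):
1. the cover is lifted clear of its pins by the gripper (z of cover in the frame of sander above 0.206 m and contact force between cover and the fingers above 0.5 N and contact force between cover and sander below 0.1 N), for 0.1 s.
2. the cover lies flat on the bare table, released (height (world z) of cover below 0.008 m and angle between cover's own z axis and vertical below 0.06 rad and contact force between cover and the fingers below 0.1 N and contact force between cover and sander below 0.1 N and linear speed of cover below 0.03 m/s), for 0.2 s.
3. the slide is pulled to the line and held there by the gripper (value of joint tension_slide between 0.02 and 0.028 m and contact force between tension_slide and the fingers above 5 N), for 0.3 s.
At the end, for the whole second after the job is handed in: The gripper holds the tension grip with more than 5 N and the slide stands still within 4 mm of the engraved line (0.020 to 0.028 m of pull), nothing but the robot keeping it there; the cover lies flat on the bare table, free of the gripper and of the sander (all of step 3 and velocity of joint tension_slide between -0.01 and 0.01 m/s and contact force between tension_slide and cover below 0.1 N and height (world z) of cover below 0.008 m and angle between cover's own z axis and vertical below 0.06 rad and contact force between cover and the fingers below 0.1 N and contact force between cover and sander below 0.1 N and linear speed of cover below 0.02 m/s); the arm keeps its last pose, push and grip.
It fails at once if the cover is dropped (falls freely faster than 0.6 m/s, a fall of about 20 mm) (linear speed of cover above 0.6 m/s and contact force between cover and the fingers below 0.1 N).
It fails at once if something lying about is pushed more than 20 mm (distance of any of medallion, sanding_block, mallet, chisel, white_box, wax_tin, burr_case from where it was at the start of the episode above 0.02 m).
It also fails if it takes over 51 s, if anything falls off the work surface, if the arm or the gripper's body presses on something with over 40 N, if the wrist force passes 120 N, or if a joint passes its speed limit or range.

## Robot

A 6-joint arm with a two-finger parallel gripper is mounted at the origin on the work surface. World frame = base frame: x ahead of the robot, y to its left, z up, the work surface at z = 0. Lengths are in m, angles in degrees, forces in N, time in s.
With the tool pointing down it reaches from about 0.35 to 0.875 m from the base axis. Payload 4.2 kg.
Tool frame: the origin (TCP) lies on the centre line of the jaws, within the pads' length; the fingertips stand 25 mm ahead of it and the grasp point (between the pads) lies 6 mm ahead of it; z points along the fingers, y is the line along which they close (so a half turn about z gives the same grasp; the last joint's range is limited). The gripper opens to 87 mm and grips with 3 to 60 N. Pads are 19 mm wide; open, the fingers measure 117 mm over their backs; the gripper's body (75 mm by 190 mm) begins 51 mm behind the grasp point.
Start: joints at [-54.798, 22.042, 0.453, 0, -68.411, -14.817], TCP at [0.218, -0.586, 0.248] pointing down, gripper open.
Joint ranges: [-179.83, 179.83], [-69.29, 118.12], [-61.27, 80.66], [-181.25, 117.63], [-171.15, -9.14], [-177.46, 177.46]. Speed limits (degrees/s): [159.86, 159.86, 180, 180, 180, 180].

## Interface

Orientations are given as a 3x3 rotation matrix whose columns are the frame's x, y, z axes.
In Python, from station import r gives the robot as it stands.
- The arm moves only by the tool move_arm, never from a script. Its argument "series" is a list of rows, each an object with "grip": the opening, from 0 (shut) to 1 (fully open); "xyz": the shift along the tool's x, y, z in mm, a list of three; "angular": the turn, a rotation vector about the tool's x, y, z in rad, a list of three. A call has 1 to 10 rows; each row is the pose to reach, as a shift and turn from the pose commanded when the call began, along the tool's axes at that moment; what a row does not reach only later rows make up. A row lasts 1/10 s, in which the tool goes at most 50 mm and 8.59 degrees, less where a joint would pass 70% of its speed; a pose out of reach is approached as far as the arm can. A call with a gripper value outside its range is refused whole. The fingers move at their own pace and stop on an object; the grip force is fixed at half the most. Time passes only in rows, so rows that repeat a pose let the fingers close. It gives the time, the measured TCP pose, the force, the opening and the grip force at its end, in the units of the state.
- r.sense(): the state, without advancing time (a new reading comes with each control period).
- r.capture(name): name is "scene" or "top"; returns a dict with "img" (400x640x3 uint8, red, green, blue), "camera_matrix" (3x3 intrinsics, pixels), "k1" (the pictures are not rectified: a ray, as slopes to the right and down, at radius r is drawn at 1 + k1 r^2 times it, then the intrinsics apply), "rvec" (rotation vector, rad) and "tvec" (3), from world to camera coordinates, as OpenCV has them. Camera axes: x right, y down, z forward; pixel columns grow to the right and rows downward; lengths in m; the calibration is good to about 2 mm. A picture is of the moment at which its call begins. There is no depth.
- r.finish_job(): hands the job in; it is judged then, once.
The state is a dict: "time_s": time; "joints": joint angles; "joint_velocities": joint speeds; "effort": joint torques, N m; "tcp_pos": TCP position; "ee_rot": TCP orientation; "wrist_force": force on the tool from outside, world axes, zero at the start; "moment": the same for the moment, N m; "gripper_width": opening from 0.0 (shut) to 1.0 (fully open); "gripper_force": force on a finger pad.
Only numpy, scipy, OpenCV 4.12 (cv2) and the standard library are available. Lean on these libraries where they do the work, as an engineer would, in place of code of your own. Each camera call takes 0.05 s, during which the arm holds its last target. There are 200 camera calls.

## Working session

There is one attempt and no reset: what is moved stays moved. The work goes in short steps, Python scripts to look and compute and a tool call to move; the robot and the scene stay as the last step left them, time stands still between calls to the robot, and variables do not carry over. Pictures are saved under pics/ and viewed, at most 10 in all, crops included, and the job is handed in when it is done.

Besides the shell and the picture viewer there is one more tool, called after ">>>" as name(argument=value, ...), one argument or row to a line, values as JSON. move_arm: Moves the arm, as the interface text tells. Its arguments: {"type":"object","properties":{"series":{"type":"array"}},"required":["series"]}

```bash
mkdir -p pics; cat > h.py <<'E'
import numpy as np, cv2
from station import r
def cap(n,f=None):
    c=r.capture(n)
    if f: cv2.imwrite('pics/'+f,c['img'][:,:,::-1])
    R=cv2.Rodrigues(np.array(c['rvec'],float))[0]; t=np.array(c['tvec'],float).ravel()
    return dict(img=c['img'],K=np.array(c['camera_matrix'],float),k1=float(c['k1']),R=R,t=t,C=-R.T@t)
def ray(c,uv):
    p=cv2.undistortPoints(np.array([[uv]],float),c['K'],np.array([c['k1'],0,0,0.]))[0,0]
    d=c['R'].T@np.array([p[0],p[1],1]); return d/np.linalg.norm(d)
def onz(c,uv,z):
    d=ray(c,uv); return c['C']+d*(z-c['C'][2])/d[2]
def tri(c1,u1,c2,u2):
    d1,d2=ray(c1,u1),ray(c2,u2)
    s=np.linalg.lstsq(np.c_[d1,-d2],c2['C']-c1['C'],rcond=None)[0]
    a,b=c1['C']+s[0]*d1,c2['C']+s[1]*d2
    return (a+b)/2,np.linalg.norm(a-b)
def proj(c,X):
    return cv2.projectPoints(np.array(X,float).reshape(-1,3),cv2.Rodrigues(c['R'])[0],c['t'],c['K'],np.array([c['k1'],0,0,0.]))[0][:,0]
E
python3 - <<'E'
from h import *
for n in('scene','top'):
    c=cap(n,n+'0.png'); print(n,c['C'].round(3),c['R'][2].round(2),c['K'][0,0],c['k1'])
s=r.sense(); print(s['time_s'],s['tcp_pos'],s['ee_rot'],s['gripper_width'],s['wrist_force'])
E
```

```text
scene [ 1.396 -0.144  1.108] [-0.67  0.09 -0.74] 418.3126992439361 -0.06259512208722873
top [ 0.463 -0.043  1.366] [ 0.08  0.01 -1.  ] 382.95729643437073 -0.032333534002055894
0.1 [ 0.21755623 -0.58540351  0.24656016] [[-9.37436989e-01 -3.48154090e-01 -7.88740366e-04]
 [-3.48154966e-01  9.37435247e-01  1.81015262e-03]
 [ 1.09180982e-04  1.97150789e-03 -9.99998051e-01]] 1.0046257626211732 [-0.68925215 -0.47833784 -0.11765019]
```

View pics/scene0.png

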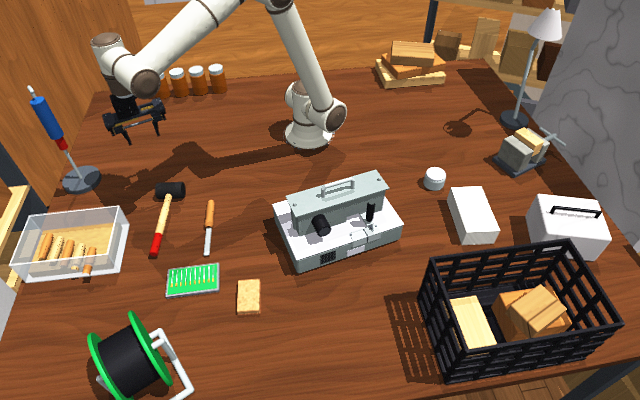

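View pics/top0.png

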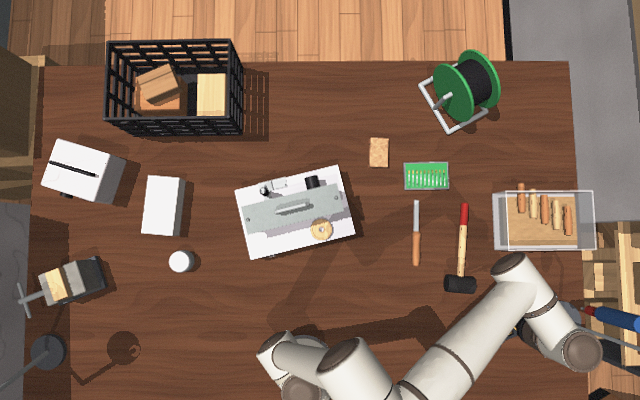

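The top view shows the sander at about (295,212) with its handle at (293,210), port at (312,183), grip near (266,190), and bare table around columns 360–400. The scene view shows the handle at (338,187), port at (321,225) and grip at (370,212). Next I'll zoom in on the sander in both views.

```bash
python3 - <<'E'
from h import *
a=cv2.imread('pics/top0.png')[158:268,228:363]; b=cv2.imread('pics/scene0.png')[168:278,268:408]
f=lambda i,k:cv2.resize(i,None,fx=k,fy=k,interpolation=cv2.INTER_CUBIC)
A,B=f(a,2.7*1),f(b,2.7)
A,B=f(a,5),f(b,5)
cv2.imwrite('pics/z1.png',A); cv2.imwrite('pics/z2.png',B); print(A.shape,B.shape)
E
```

```text
(550, 675, 3) (550, 700, 3)
```

View pics/z1.png

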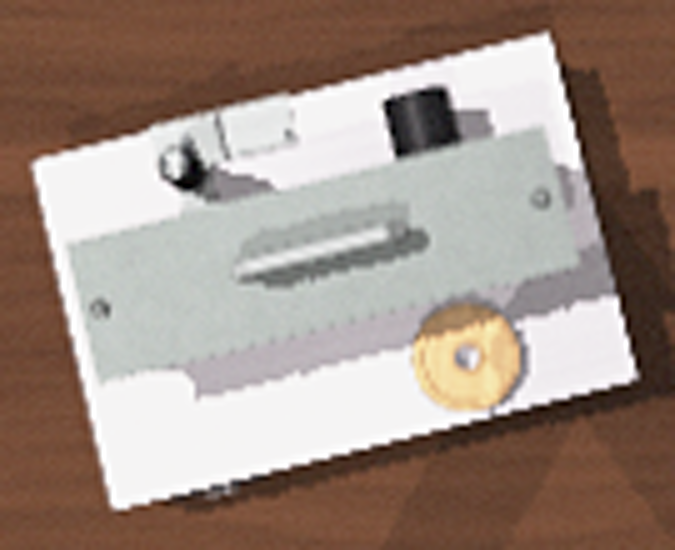

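View pics/z2.png

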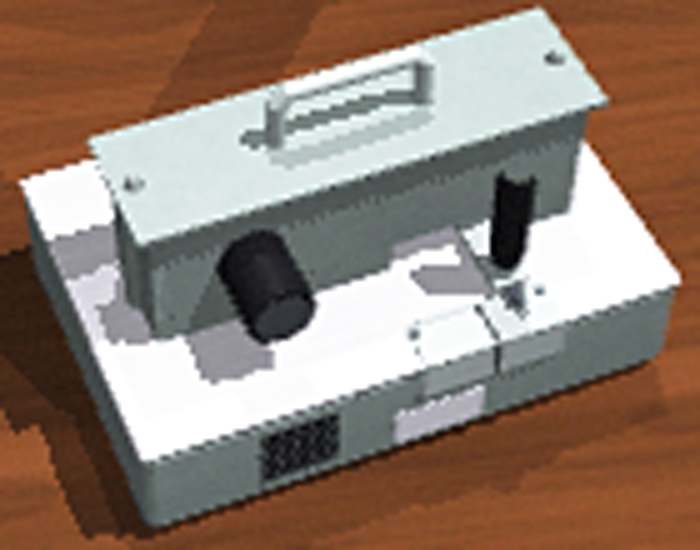

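Top crop: plate corners are about (68,242), (545,127), (580,268), (100,382), pins (100,308) and (540,198), handle bar (240,270)–(400,230), grip top about (178,163). Scene crop: pins (133,183) and (555,57), bar (272,97)–(430,62), grip top (515,178), grip foot (507,265), mark (490,318)→(497,345).

```bash
python3 - <<'E'
from h import *
T=cap('top');S=cap('scene')
t=lambda p:(np.array(p)+.5)/5-.5+[228,158]
s=lambda p:(np.array(p)+.5)/5-.5+[268,168]
P={'pin-':((540,198),(133,183)),'pin+':((100,308),(555,57)),'bar-':((405,229),(272,97)),'bar+':((240,269),(430,62)),
'griptop':((175,163),(515,178)),'c++':((68,242),(608,103)),'c+-':((545,127),(142,241)),'c-+':((100,382),(540,10)),'c--':((580,268),(90,145))}
for k,(a,b) in P.items():
    X,e=tri(T,t(a),S,s(b)); print(k,X.round(4),'gap',e.round(4),'top@.195',onz(T,t(a),.195)[:2].round(4))
B=[(32,160),(550,32),(638,380),(115,510)]
B=np.array([onz(T,t(p),.09) for p in B]); print(B.round(4)); c=B.mean(0)
print('base c',c,'len',[np.linalg.norm(B[i]-B[i-1]).round(4) for i in range(4)])
y=(B[0]-B[1]+B[3]-B[2])[:2]; yaw=np.arctan2(-y[0],y[1]); print('yaw',np.degrees(yaw))
yp=tri(T,t(P['pin+'][0]),S,s(P['pin+'][1]))[0]-tri(T,t(P['pin-'][0]),S,s(P['pin-'][1]))[0]
print('pin yaw',np.degrees(np.arctan2(-yp[0],yp[1])),np.linalg.norm(yp[:2]))
m=onz(S,s((490,318)),.092);m2=onz(T,t((222,137)),.092);print('mark',m,m2)
# in sander frame
R=np.array([[np.cos(yaw),-np.sin(yaw)],[np.sin(yaw),np.cos(yaw)]])
for n,X in(('pin-',tri(T,t(P['pin-'][0]),S,s(P['pin-'][1]))[0]),('pin+',tri(T,t(P['pin+'][0]),S,s(P['pin+'][1]))[0]),('bar',(tri(T,t(P['bar-'][0]),S,s(P['bar-'][1]))[0]+tri(T,t(P['bar+'][0]),S,s(P['bar+'][1]))[0])/2),('grip',tri(T,t(P['griptop'][0]),S,s(P['griptop'][1]))[0]),('m',m),('m2',m2)):
    print(n,(R.T@(X[:2]-c[:2])*1000).round(1))
for n,q in(('grip',(80,75)),('mark',(103,51)),):print(n,R@np.array(q)/1000+c[:2])
# table objects edges (px in top)
for n,q in(('block bl',(388,167)),('block br',(370,166)),('case l top',(405,163)),('case bl',(405,189)),('chisel tip',(417,201)),('chisel handle end',(416,265)),('arm shadow',(365,330))): print(n,onz(T,q,.0)[:2].round(3))
E
```

```text
pin- [ 0.5715 -0.1075  0.1979] gap 0.0015 top@.195 [ 0.5717 -0.1084]
pin+ [0.5061 0.1621 0.1974] gap 0.0014 top@.195 [0.506  0.1618]
bar- [ 0.5504 -0.0235  0.2355] gap 0.005 top@.195 [ 0.5532 -0.0254]
bar+ [0.5279 0.0752 0.2272] gap 0.0052 top@.195 [0.5294 0.0759]
griptop [0.5956 0.117  0.191 ] gap 0.0007 top@.195 [0.595  0.1161]
c++ [0.5471 0.184  0.1946] gap 0.0042 top@.195 [0.5467 0.1818]
c+- [ 0.6156 -0.109   0.1969] gap 0.0057 top@.195 [ 0.6156 -0.112 ]
c-+ [0.4611 0.1628 0.1953] gap 0.0028 top@.195 [0.4608 0.1615]
c-- [ 0.529  -0.1308  0.1894] gap 0.004 top@.195 [ 0.5285 -0.1324]
[[ 0.6097  0.2268  0.09  ]
 [ 0.6939 -0.1224  0.09  ]
 [ 0.4596 -0.1779  0.09  ]
 [ 0.3761  0.1694  0.09  ]]
base c [0.53482288 0.0239777  0.09      ] len [np.float64(0.2405), np.float64(0.3591), np.float64(0.2407), np.float64(0.3572)]
yaw 13.535818324766014
pin yaw 13.645522007473868 0.2773993335989146
mark [0.62081342 0.1040491  0.092     ] [0.62398348 0.09860736 0.092     ]
pin- [   4.9 -136.4]
pin+ [  4.4 141. ]
bar [4.7 0.8]
grip [80.8 76.2]
m [102.3  57.7]
m2 [104.2  51.7]
grip [0.5950468  0.11561874]
mark [0.62302522 0.09766859]
block bl [ 0.698 -0.31 ]
block br [ 0.702 -0.245]
case l top [ 0.712 -0.372]
case bl [ 0.618 -0.369]
chisel tip [ 0.574 -0.411]
chisel handle end [ 0.347 -0.401]
arm shadow [ 0.123 -0.217]
```

Pins are 277 mm apart (278 expected) with plate height about 0.195 and bar about 0.231, so everything agrees. The cover centre is (0.539, 0.027) and yaw is 13.6°. Moving above the handle.

>>> move_arm(
  series=[
    {"grip": 1,"xyz": [0,0,-50],"angular": [0,0,-0.1]},
    {"grip": 1,"xyz": [-30,27,-85],"angular": [0,0,-0.25]},
    {"grip": 1,"xyz": [-68,60,-85],"angular": [0,0,-0.4]},
    {"grip": 1,"xyz": [-105,94,-85],"angular": [0,0,-0.55]},
    {"grip": 1,"xyz": [-142,127,-85],"angular": [0,0,-0.7]},
    {"grip": 1,"xyz": [-180,161,-85],"angular": [0,0,-0.85]},
    {"grip": 1,"xyz": [-217,195,-85],"angular": [0,0,-1.0]},
    {"grip": 1,"xyz": [-254,228,-85],"angular": [0,0,-1.15]},
    {"grip": 1,"xyz": [-290,260,-85],"angular": [0,0,-1.3]},
    {"grip": 1,"xyz": [-325,292,-85],"angular": [0,0,-1.452]},
  ],
)

```text
time_s: 1.2
tcp_pos: [0.421, -0.1969, 0.3327]
ee_rot: [[0.239, -0.971, 0.001], [-0.971, -0.239, -0.0], [0.0, -0.001, -1.0]]
wrist_force: [1.1, -0.5, 0.2]
gripper_width: 1.002
gripper_force: 0.0
```

```bash
cat >> h.py <<'E'
def go(x,y,z,yaw):
    "shift (mm) and turn (rad) in tool axes from the present pose to TCP x,y,z, tool down, tool y at yaw deg"
    s=r.sense(); R=np.array(s['ee_rot']); p=np.array(s['tcp_pos']); a=np.radians(yaw)
    Y=np.array([np.cos(a),np.sin(a),0]); Z=np.array([0,0,-1.]); G=np.c_[np.cross(Y,Z),Y,Z]
    print(s['time_s'],'at',p.round(4),'yaw',np.degrees(np.arctan2(R[1,1],R[0,1])).round(2),'tilt',R[:,2].round(4),'w',round(s['gripper_width'],3),'F',np.round(s['wrist_force'],1),'gf',np.round(s['gripper_force'],1),'J',np.round(s['joints'],0))
    print('xyz',(R.T@(np.array([x,y,z])-p)*1000).round(1),'ang',cv2.Rodrigues(R.T@G)[0].ravel().round(4))
E
python3 -c "
from h import *
go(.539,.0265,.33,193.6)"
```

```text
1.2 at [ 0.421  -0.1969  0.3327] yaw -166.17 tilt [ 7.e-04 -0.e+00 -1.e+00] w 1.002 F [ 1.1 -0.5  0.2] gf 0.0 J [ -5.   3. -12.  -0. -75.  19.]
xyz [-188.7 -167.9    2.8] ang [-0.0006 -0.0002  0.004 ]
```

>>> move_arm(
  series=[
    {"grip": 1,"xyz": [-35,-31,0],"angular": [0,0,0]},
    {"grip": 1,"xyz": [-70,-62,0],"angular": [0,0,0]},
    {"grip": 1,"xyz": [-105,-93,0],"angular": [0,0,0]},
    {"grip": 1,"xyz": [-140,-124,0],"angular": [0,0,0]},
    {"grip": 1,"xyz": [-170,-151,0],"angular": [0,0,0]},
    {"grip": 1,"xyz": [-189,-168,3],"angular": [0,0,0]},
    {"grip": 1,"xyz": [-189,-168,3],"angular": [0,0,0]},
    {"grip": 1,"xyz": [-189,-168,3],"angular": [0,0,0]},
    {"grip": 1,"xyz": [-189,-168,3],"angular": [0,0,0]},
  ],
)

```text
time_s: 2.1
tcp_pos: [0.5396, 0.0233, 0.3297]
ee_rot: [[0.232, -0.973, -0.0], [-0.973, -0.232, -0.0], [0.0, 0.0, -1.0]]
wrist_force: [-0.1, 0.2, -0.5]
gripper_width: 1.001
gripper_force: 0.0
```

```bash
python3 -c "
from h import *
go(.539,.0265,.24,193.6)
c=cap('scene','s1.png')
b=c['img'][100:260,250:430,::-1]; cv2.imwrite('pics/z3.png',cv2.resize(b,None,fx=3.5,fy=3.5,interpolation=2))
print(proj(c,[[.539,.0265,.234]]))"
```

```text
2.1 at [0.5396 0.0233 0.3297] yaw -166.57 tilt [-1.e-04 -1.e-04 -1.e+00] w 1.001 F [-0.1  0.2 -0.5] gf 0.0 J [ 20.  11.  -3.   0. -76.  -6.]
xyz [-3.2 -0.1 89.7] ang [ 0.0001 -0.0001 -0.003 ]
[[337.35276545 182.80892895]]
```

View pics/z3.png

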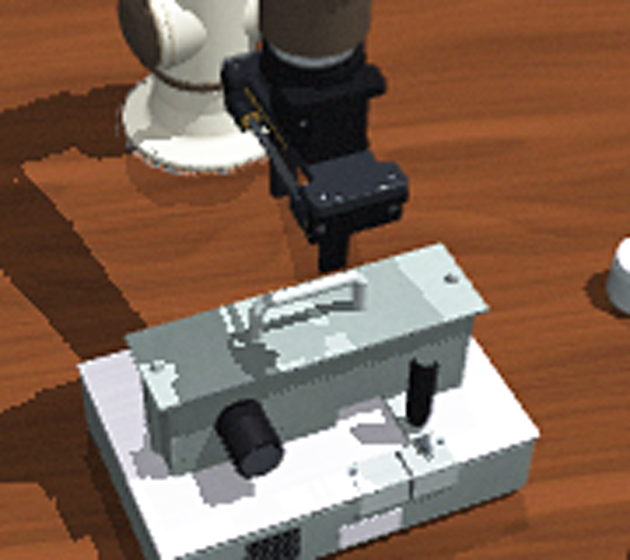

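The gripper is above the bar with its jaws across it, and the near finger is at crop (335,265). Descending and closing.

>>> move_arm(
  series=[
    {"grip": 1,"xyz": [-3,0,20],"angular": [0,0,0]},
    {"grip": 1,"xyz": [-3,0,45],"angular": [0,0,0]},
    {"grip": 1,"xyz": [-3,0,65],"angular": [0,0,0]},
    {"grip": 1,"xyz": [-3,0,80],"angular": [0,0,0]},
    {"grip": 1,"xyz": [-3,0,89],"angular": [0,0,0]},
    {"grip": 1,"xyz": [-3,0,89],"angular": [0,0,0]},
    {"grip": 0.5,"xyz": [-3,0,89],"angular": [0,0,0]},
    {"grip": 0.3,"xyz": [-3,0,89],"angular": [0,0,0]},
    {"grip": 0.2,"xyz": [-3,0,89],"angular": [0,0,0]},
    {"grip": 0.15,"xyz": [-3,0,89],"angular": [0,0,0]},
  ],
)

```text
time_s: 3.15
tcp_pos: [0.5395, 0.027, 0.2411]
ee_rot: [[0.233, -0.973, 0.001], [-0.973, -0.233, 0.0], [-0.0, -0.001, -1.0]]
wrist_force: [-1.0, 0.5, 0.5]
gripper_width: 0.721
gripper_force: 0.0
```

>>> move_arm(
  series=[
    {"grip": 0,"xyz": [0,0,0],"angular": [0,0,0]},
    {"grip": 0,"xyz": [0,0,0],"angular": [0,0,0]},
    {"grip": 0,"xyz": [0,0,0],"angular": [0,0,0]},
    {"grip": 0,"xyz": [0,0,0],"angular": [0,0,0]},
    {"grip": 0,"xyz": [0,0,0],"angular": [0,0,0]},
  ],
)

```text
time_s: 3.65
tcp_pos: [0.5393, 0.027, 0.2405]
ee_rot: [[0.233, -0.973, -0.0], [-0.973, -0.233, 0.0], [-0.0, 0.0, -1.0]]
wrist_force: [-0.2, -0.7, -0.6]
gripper_width: 0.265
gripper_force: 0.0
```

>>> move_arm(
  series=[
    {"grip": 0,"xyz": [0,0,0],"angular": [0,0,0]},
    {"grip": 0,"xyz": [0,0,0],"angular": [0,0,0]},
    {"grip": 0,"xyz": [0,0,0],"angular": [0,0,0]},
    {"grip": 0,"xyz": [0,0,0],"angular": [0,0,0]},
  ],
)

```text
time_s: 4.05
tcp_pos: [0.5391, 0.0268, 0.2405]
ee_rot: [[0.233, -0.973, -0.001], [-0.973, -0.233, -0.0], [0.0, 0.001, -1.0]]
wrist_force: [-1.0, -0.3, 0.8]
gripper_width: 0.122
gripper_force: 30.0
```

The grip reads 30 N at about 11 mm on the bar. Lifting straight up.

>>> move_arm(
  series=[
    {"grip": 0,"xyz": [0,0,-3],"angular": [0,0,0]},
    {"grip": 0,"xyz": [0,0,-8],"angular": [0,0,0]},
    {"grip": 0,"xyz": [0,0,-15],"angular": [0,0,0]},
    {"grip": 0,"xyz": [0,0,-23],"angular": [0,0,0]},
    {"grip": 0,"xyz": [0,0,-33],"angular": [0,0,0]},
    {"grip": 0,"xyz": [0,0,-43],"angular": [0,0,0]},
    {"grip": 0,"xyz": [0,0,-53],"angular": [0,0,0]},
    {"grip": 0,"xyz": [0,0,-60],"angular": [0,0,0]},
    {"grip": 0,"xyz": [0,0,-65],"angular": [0,0,0]},
    {"grip": 0,"xyz": [0,0,-65],"angular": [0,0,0]},
  ],
)

```text
time_s: 5.05
tcp_pos: [0.5396, 0.027, 0.3064]
ee_rot: [[0.233, -0.973, 0.002], [-0.973, -0.233, 0.0], [-0.0, -0.002, -1.0]]
wrist_force: [0.8, 0.5, -3.5]
gripper_width: 0.126
gripper_force: 30.0
```

```bash
python3 -c "
from h import *
go(.52,-.272,.31,90)
c=cap('scene','s2.png')
b=c['img'][80:280,240:440,::-1]; cv2.imwrite('pics/z4.png',cv2.resize(b,None,fx=3,fy=3,interpolation=2))"
```

```text
5.05 at [0.5396 0.027  0.3064] yaw -166.53 tilt [ 1.5e-03  4.0e-04 -1.0e+00] w 0.126 F [ 0.8  0.5 -3.5] gf 30.0 J [ 20.  12.  -6.   0. -73.  -7.]
xyz [286.2  88.7  -3.7] ang [-1.1000e-03  1.5000e-03  1.8058e+00]
```

View pics/z4.png

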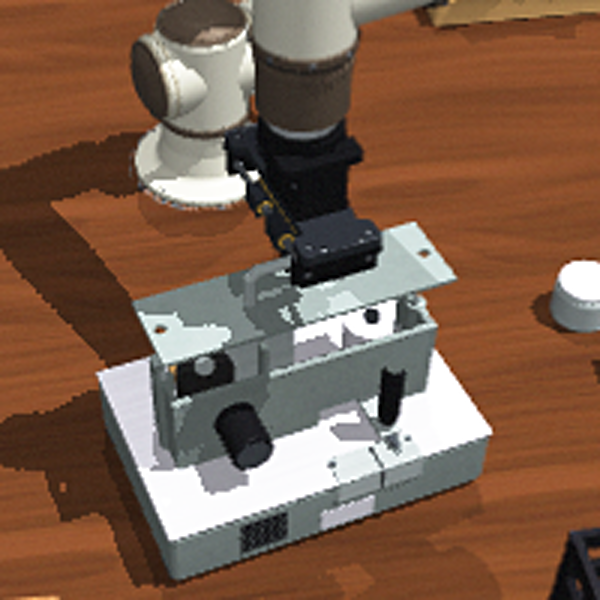

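The cover is off its pins, level and held. Carrying it over while turning.

>>> move_arm(
  series=[
    {"grip": 0,"xyz": [10,3,-5],"angular": [0,0,0.05]},
    {"grip": 0,"xyz": [28,9,-5],"angular": [0,0,0.16]},
    {"grip": 0,"xyz": [50,15,-5],"angular": [0,0,0.28]},
    {"grip": 0,"xyz": [72,22,-5],"angular": [0,0,0.41]},
    {"grip": 0,"xyz": [94,29,-5],"angular": [0,0,0.54]},
    {"grip": 0,"xyz": [116,36,-5],"angular": [0,0,0.67]},
    {"grip": 0,"xyz": [138,43,-5],"angular": [0,0,0.8]},
    {"grip": 0,"xyz": [158,49,-5],"angular": [0,0,0.92]},
    {"grip": 0,"xyz": [176,55,-5],"angular": [0,0,1.02]},
    {"grip": 0,"xyz": [185,58,-5],"angular": [0,0,1.09]},
  ],
)

```text
time_s: 6.1
tcp_pos: [0.5254, -0.1678, 0.3097]
ee_rot: [[-0.758, -0.652, -0.002], [-0.652, 0.758, -0.0], [0.001, 0.001, -1.0]]
wrist_force: [-0.2, 0.0, -3.2]
gripper_width: 0.124
gripper_force: 30.0
```

```bash
python3 -c "
from h import *
go(.52,-.272,.31,90)"
```

```text
6.1 at [ 0.5254 -0.1678  0.3097] yaw 130.73 tilt [-0.002 -0.    -1.   ] w 0.124 F [-0.2  0.  -3.2] gf 30.0 J [ -1.  13.  -4.   0. -74. -48.]
xyz [ 72.1 -75.4  -0.3] ang [ 7.000e-04 -1.900e-03  7.109e-01]
```

>>> move_arm(
  series=[
    {"grip": 0,"xyz": [8,-8,0],"angular": [0,0,0.08]},
    {"grip": 0,"xyz": [20,-21,0],"angular": [0,0,0.2]},
    {"grip": 0,"xyz": [33,-35,0],"angular": [0,0,0.33]},
    {"grip": 0,"xyz": [46,-48,0],"angular": [0,0,0.46]},
    {"grip": 0,"xyz": [58,-60,0],"angular": [0,0,0.57]},
    {"grip": 0,"xyz": [67,-70,0],"angular": [0,0,0.66]},
    {"grip": 0,"xyz": [72,-75,0],"angular": [0,0,0.71]},
    {"grip": 0,"xyz": [72,-75,0],"angular": [0,0,0.71]},
    {"grip": 0,"xyz": [72,-75,0],"angular": [0,0,0.71]},
  ],
)

```text
time_s: 7.0
tcp_pos: [0.5207, -0.2702, 0.3098]
ee_rot: [[-1.0, -0.007, -0.001], [-0.007, 1.0, 0.001], [0.001, 0.001, -1.0]]
wrist_force: [0.4, 1.0, -4.3]
gripper_width: 0.122
gripper_force: 30.0
```

```bash
python3 -c "
from h import *
go(.52,-.272,.0505,90)
c=cap('scene','s3.png'); t=cap('top','t3.png')
a=c['img'][130:310,150:350,::-1]; b=t['img'][120:320,320:520,::-1]
f=lambda i:cv2.resize(i,(400,400*i.shape[0]//i.shape[1]),interpolation=2)
A,B=f(a),f(b); o=np.zeros((400,800,3),np.uint8); o[:360,:400]=A; o[:,400:]=B; cv2.imwrite('pics/z5.png',o)"
```

```text
7.0 at [ 0.5207 -0.2702  0.3098] yaw 90.38 tilt [-1.3e-03  6.0e-04 -1.0e+00] w 0.122 F [ 0.4  1.  -4.3] gf 30.0 J [-12.  16.   1.  -0. -75. -78.]
xyz [  0.4  -2.  259.3] ang [ 0.0006 -0.0013  0.0066]
```

View pics/z5.png

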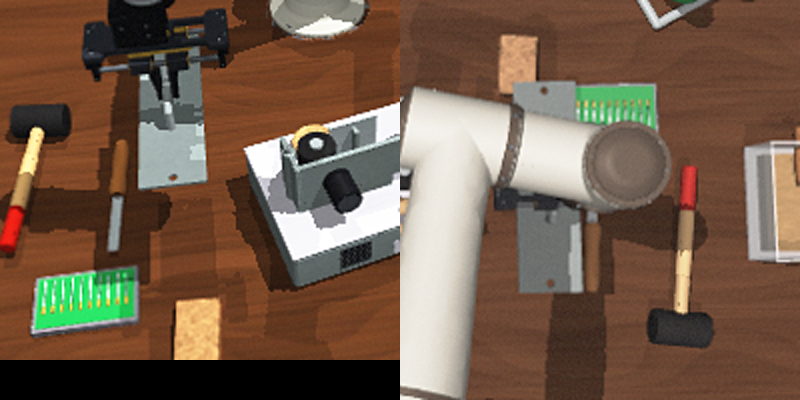

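The cover hangs level. Its top-view corners in full pixels are about (377,161), (408.5,160.5), (379,266), (411.5,266), with table clear below and the block above at (379,150).

```bash
python3 -c "
from h import *
t=cap('top')
P=np.array([onz(t,np.array(p)-.25,.2615) for p in((377,161),(408.5,160.5),(379,266),(411.5,266))]); print(P.round(4),P.mean(0))
m=P[0]+P[1]-P[2]-P[3]; print(np.degrees(np.arctan2(m[1],m[0])),np.linalg.norm(m)/2)"
```

```text
[[ 0.6716 -0.2262  0.2615]
 [ 0.6724 -0.3185  0.2615]
 [ 0.3679 -0.2257  0.2615]
 [ 0.3671 -0.3188  0.2615]] [ 0.5197639  -0.27229473  0.2615    ]
-0.018900668471377113 0.30448128585874756
```

The cover is at (0.520, -0.272) with yaw within 0.1°. Lowering.

>>> move_arm(
  series=[
    {"grip": 0,"xyz": [0,-1,12],"angular": [0,0,0.005]},
    {"grip": 0,"xyz": [0,-1,40],"angular": [0,0,0.005]},
    {"grip": 0,"xyz": [0,-1,72],"angular": [0,0,0.005]},
    {"grip": 0,"xyz": [0,-1,105],"angular": [0,0,0.005]},
    {"grip": 0,"xyz": [0,-1,138],"angular": [0,0,0.005]},
    {"grip": 0,"xyz": [0,-1,170],"angular": [0,0,0.005]},
    {"grip": 0,"xyz": [0,-1,200],"angular": [0,0,0.005]},
    {"grip": 0,"xyz": [0,-1,222],"angular": [0,0,0.005]},
    {"grip": 0,"xyz": [0,-1,238],"angular": [0,0,0.005]},
    {"grip": 0,"xyz": [0,-1,245],"angular": [0,0,0.005]},
  ],
)

```text
time_s: 8.15
tcp_pos: [0.5196, -0.2707, 0.0631]
ee_rot: [[-1.0, -0.001, -0.004], [-0.001, 1.0, 0.001], [0.004, 0.001, -1.0]]
wrist_force: [0.5, -0.4, -3.9]
gripper_width: 0.124
gripper_force: 30.0
```

>>> move_arm(
  series=[
    {"grip": 0,"xyz": [0,0,2],"angular": [0,0,0]},
    {"grip": 0,"xyz": [0,0,4],"angular": [0,0,0]},
    {"grip": 0,"xyz": [0,0,6],"angular": [0,0,0]},
    {"grip": 0,"xyz": [0,0,8],"angular": [0,0,0]},
    {"grip": 0,"xyz": [0,0,10],"angular": [0,0,0]},
    {"grip": 0,"xyz": [0,0,11],"angular": [0,0,0]},
    {"grip": 0,"xyz": [0,0,12],"angular": [0,0,0]},
    {"grip": 0,"xyz": [0,0,12],"angular": [0,0,0]},
  ],
)

```text
time_s: 8.95
tcp_pos: [0.5208, -0.2713, 0.0535]
ee_rot: [[-1.0, -0.001, -0.0], [-0.001, 1.0, 0.0], [0.0, 0.0, -1.0]]
wrist_force: [0.1, 0.2, -4.1]
gripper_width: 0.125
gripper_force: 30.0
```

>>> move_arm(
  series=[
    {"grip": 0,"xyz": [0,0,1],"angular": [0,0,0]},
    {"grip": 0,"xyz": [0,0,2],"angular": [0,0,0]},
    {"grip": 0,"xyz": [0,0,3],"angular": [0,0,0]},
    {"grip": 0,"xyz": [0,0,3.5],"angular": [0,0,0]},
    {"grip": 0,"xyz": [0,0,3.5],"angular": [0,0,0]},
  ],
)

```text
time_s: 9.45
tcp_pos: [0.5211, -0.2715, 0.0511]
ee_rot: [[-1.0, -0.001, 0.001], [-0.001, 1.0, -0.001], [-0.001, -0.001, -1.0]]
wrist_force: [-1.8, -0.2, 4.7]
gripper_width: 0.128
gripper_force: 30.0
```

The wrist force flipped to +4.7 N upward, so the cover is on the table. Opening gently and retreating.

>>> move_arm(
  series=[
    {"grip": 0.2,"xyz": [0,0,0],"angular": [0,0,0]},
    {"grip": 0.4,"xyz": [0,0,0],"angular": [0,0,0]},
    {"grip": 0.6,"xyz": [0,0,0],"angular": [0,0,0]},
    {"grip": 0.8,"xyz": [0,0,0],"angular": [0,0,0]},
    {"grip": 0.8,"xyz": [0,0,0],"angular": [0,0,0]},
    {"grip": 0.8,"xyz": [0,0,0],"angular": [0,0,0]},
    {"grip": 0.8,"xyz": [0,0,-10],"angular": [0,0,0]},
    {"grip": 0.8,"xyz": [0,0,-30],"angular": [0,0,0]},
    {"grip": 0.8,"xyz": [0,0,-60],"angular": [0,0,0]},
    {"grip": 0.8,"xyz": [0,0,-100],"angular": [0,0,0]},
  ],
)

```text
time_s: 10.45
tcp_pos: [0.5199, -0.2711, 0.1503]
ee_rot: [[-1.0, -0.001, -0.003], [-0.001, 1.0, 0.001], [0.003, 0.001, -1.0]]
wrist_force: [0.6, -0.8, 0.2]
gripper_width: 0.79
gripper_force: 0.0
```

>>> move_arm(
  series=[
    {"grip": 1,"xyz": [0,0,-50],"angular": [0,0,0]},
    {"grip": 1,"xyz": [0,0,-100],"angular": [0,0,0]},
    {"grip": 1,"xyz": [0,0,-140],"angular": [0,0,0]},
    {"grip": 1,"xyz": [0,0,-160],"angular": [0,0,0]},
  ],
)

```text
time_s: 10.85
tcp_pos: [0.5217, -0.2719, 0.3161]
ee_rot: [[-1.0, -0.001, 0.008], [-0.001, 1.0, -0.003], [-0.008, -0.003, -1.0]]
wrist_force: [0.3, 0.2, -0.2]
gripper_width: 0.982
gripper_force: 0.0
```

```bash
python3 -c "
from h import *
go(.595,.116,.29,103.6)
c=cap('scene','s4.png')
b=c['img'][130:330,190:440,::-1]; cv2.imwrite('pics/z6.png',cv2.resize(b,None,fx=3,fy=3,interpolation=2))"
```

```text
10.85 at [ 0.5217 -0.2719  0.3161] yaw 90.06 tilt [ 0.0083 -0.0031 -1.    ] w 0.982 F [ 0.3  0.2 -0.2] gf 0.0 J [-12.  16.   1.   0. -75. -78.]
xyz [-73.5 387.9  25.5] ang [-0.0041  0.0078 -0.2362]
```

View pics/z6.png

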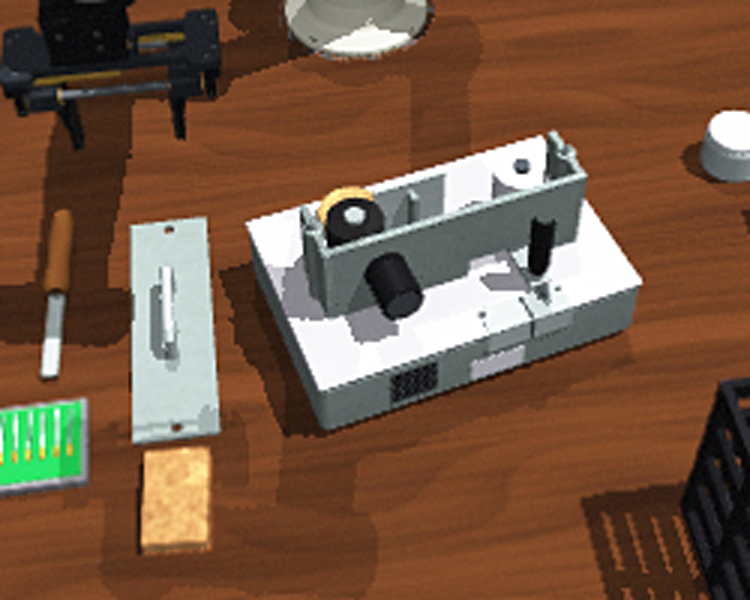

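The cover lies flat and clear of the block and sander, at crop (170,330). The grip is at crop (542,245). Moving above it.

>>> move_arm(
  series=[
    {"grip": 1,"xyz": [-5,25,0],"angular": [0,0,-0.02]},
    {"grip": 1,"xyz": [-12,65,10],"angular": [0,0,-0.05]},
    {"grip": 1,"xyz": [-21,110,10],"angular": [0,0,-0.08]},
    {"grip": 1,"xyz": [-29,155,10],"angular": [0,0,-0.1]},
    {"grip": 1,"xyz": [-38,200,10],"angular": [0,0,-0.13]},
    {"grip": 1,"xyz": [-46,245,10],"angular": [0,0,-0.16]},
    {"grip": 1,"xyz": [-55,290,10],"angular": [0,0,-0.18]},
    {"grip": 1,"xyz": [-63,330,10],"angular": [0,0,-0.2]},
    {"grip": 1,"xyz": [-70,365,10],"angular": [0,0,-0.22]},
    {"grip": 1,"xyz": [-73,382,10],"angular": [0,0,-0.236]},
  ],
)

```text
time_s: 11.9
tcp_pos: [0.5936, 0.1134, 0.2998]
ee_rot: [[-0.971, -0.238, -0.0], [-0.238, 0.971, 0.0], [0.0, 0.0, -1.0]]
wrist_force: [0.0, -0.4, 0.0]
gripper_width: 1.0
gripper_force: 0.0
```

>>> move_arm(
  series=[
    {"grip": 1,"xyz": [0,0,0],"angular": [0,0,0]},
    {"grip": 1,"xyz": [0,0,0],"angular": [0,0,0]},
    {"grip": 1,"xyz": [0,0,0],"angular": [0,0,0]},
  ],
)

```text
time_s: 12.2
tcp_pos: [0.5933, 0.1095, 0.3003]
ee_rot: [[-0.972, -0.233, -0.0], [-0.233, 0.972, -0.0], [0.0, -0.0, -1.0]]
wrist_force: [-0.2, -0.1, -0.4]
gripper_width: 0.995
gripper_force: 0.0
```

```bash
python3 - <<'E'
from h import *
go(.5955,.1145,.178,103.6)
# grip axis from the scene view: dark pixels between projected foot and top
c=cap('scene','s5.png'); q=proj(c,[[.595,.116,.13],[.595,.116,.18]]); print(q.round(1))
g=c['img'].max(2).astype(float)
for z in(.13,.14,.15,.16,.17,.18):
    u,v=proj(c,[[.595,.116,z]])[0]; row=g[int(round(v)),int(u)-12:int(u)+13]; i=np.where(row<70)[0]
    if len(i): 
        X=(int(u)-12+i.min()+i.max()+0)/2
        i=i+int(u)-12; print(z,round(u,1),i.min(),i.max())
E
```

```text
12.2 at [0.5933 0.1095 0.3003] yaw 103.49 tilt [-1.e-04 -2.e-04 -1.e+00] w 0.995 F [-0.2 -0.1 -0.4] gf 0.0 J [  26.   18.    2.    0.  -74. -102.]
xyz [ -3.3   4.4 122.3] ang [-0.0001 -0.0001 -0.002 ]
[[368.5 216.5]
 [369.8 205.6]]
0.13 368.5 366 372
0.14 368.8 366 372
0.15 369.0 366 373
0.16 369.3 367 374
0.17 369.5 367 374
0.18 369.8 367 374
```

The grip axis reads about 0.5 px right of prediction, so it is at (0.5955, 0.117). Descending with the jaws along the sander's y and a slight bias to the pull side.

>>> move_arm(
  series=[
    {"grip": 1,"xyz": [-4,5,20],"angular": [0,0,0]},
    {"grip": 1,"xyz": [-4,5,45],"angular": [0,0,0]},
    {"grip": 1,"xyz": [-4,5,70],"angular": [0,0,0]},
    {"grip": 1,"xyz": [-4,5,92],"angular": [0,0,0]},
    {"grip": 1,"xyz": [-4,5,110],"angular": [0,0,0]},
    {"grip": 1,"xyz": [-4,5,119],"angular": [0,0,0]},
    {"grip": 1,"xyz": [-4,5,122],"angular": [0,0,0]},
    {"grip": 0.7,"xyz": [-4,5,122],"angular": [0,0,0]},
    {"grip": 0.5,"xyz": [-4,5,122],"angular": [0,0,0]},
    {"grip": 0.4,"xyz": [-4,5,122],"angular": [0,0,0]},
  ],
)

```text
time_s: 13.25
tcp_pos: [0.5968, 0.1166, 0.1792]
ee_rot: [[-0.972, -0.235, 0.002], [-0.235, 0.972, 0.001], [-0.002, 0.0, -1.0]]
wrist_force: [-1.2, 1.1, 0.3]
gripper_width: 0.809
gripper_force: 0.0
```

>>> move_arm(
  series=[
    {"grip": 0,"xyz": [0,0,0],"angular": [0,0,0]},
    {"grip": 0,"xyz": [0,0,0],"angular": [0,0,0]},
    {"grip": 0,"xyz": [0,0,0],"angular": [0,0,0]},
    {"grip": 0,"xyz": [0,0,0],"angular": [0,0,0]},
    {"grip": 0,"xyz": [0,0,0],"angular": [0,0,0]},
    {"grip": 0,"xyz": [0,0,0],"angular": [0,0,0]},
    {"grip": 0,"xyz": [0,0,0],"angular": [0,0,0]},
    {"grip": 0,"xyz": [0,0,0],"angular": [0,0,0]},
  ],
)

```text
time_s: 14.05
tcp_pos: [0.5962, 0.1172, 0.178]
ee_rot: [[-0.972, -0.235, -0.0], [-0.235, 0.972, 0.001], [-0.0, 0.001, -1.0]]
wrist_force: [-1.2, 3.9, 0.9]
gripper_width: 0.267
gripper_force: 30.0
```

```bash
python3 -c "
from h import *
go(.5955,.117,.178,103.6)
s=r.sense(); R=np.array(s['ee_rot']); print('F tool',(R.T@np.array(s['wrist_force'])).round(2))"
```

```text
14.05 at [0.5962 0.1172 0.178 ] yaw 103.58 tilt [-1.e-04  8.e-04 -1.e+00] w 0.267 F [-1.2  3.9  0.9] gf 30.0 J [  26.   24.   -8.   -0.  -59. -103.]
xyz [ 0.7  0.  -0. ] ang [ 0.0008  0.0001 -0.0003]
F tool [ 0.23  4.03 -0.85]
```

It is gripped at 23 mm, 30 N. The side force is +4 N, below the spring preload, so the slide is at its rest stop with the TCP at (0.5962, 0.1172). Pulling 24 mm along tool -y.

>>> move_arm(
  series=[
    {"grip": 0,"xyz": [0,-3,0],"angular": [0,0,0]},
    {"grip": 0,"xyz": [0,-6,0],"angular": [0,0,0]},
    {"grip": 0,"xyz": [0,-9,0],"angular": [0,0,0]},
    {"grip": 0,"xyz": [0,-12,0],"angular": [0,0,0]},
    {"grip": 0,"xyz": [0,-15,0],"angular": [0,0,0]},
    {"grip": 0,"xyz": [0,-18,0],"angular": [0,0,0]},
    {"grip": 0,"xyz": [0,-20,0],"angular": [0,0,0]},
    {"grip": 0,"xyz": [0,-22,0],"angular": [0,0,0]},
    {"grip": 0,"xyz": [0,-24,0],"angular": [0,0,0]},
    {"grip": 0,"xyz": [0,-24,0],"angular": [0,0,0]},
  ],
)

```text
time_s: 15.05
tcp_pos: [0.6012, 0.0963, 0.178]
ee_rot: [[-0.972, -0.235, -0.0], [-0.235, 0.972, 0.005], [-0.001, 0.005, -1.0]]
wrist_force: [-4.3, 11.1, 1.4]
gripper_width: 0.268
gripper_force: 30.0
```

>>> move_arm(
  series=[
    {"grip": 0,"xyz": [0,0,0],"angular": [0,0,0]},
    {"grip": 0,"xyz": [0,0,0],"angular": [0,0,0]},
    {"grip": 0,"xyz": [0,0,0],"angular": [0,0,0]},
  ],
)

```text
time_s: 15.35
tcp_pos: [0.6012, 0.0963, 0.178]
ee_rot: [[-0.972, -0.235, -0.0], [-0.235, 0.972, 0.004], [-0.001, 0.004, -1.0]]
wrist_force: [-4.5, 11.4, 3.3]
gripper_width: 0.263
gripper_force: 30.0
```

```bash
python3 - <<'E'
from h import *
go(.5962,.1172,.178,103.6)
F=[]
for i in range(4):
    c=cap('scene'); s=r.sense(); F.append(np.array(s['ee_rot']).T@np.array(s['wrist_force']))
print('F tool',np.mean(F,0).round(2))
cv2.imwrite('pics/s6.png',c['img'][:,:,::-1])
b=c['img'][180:250,330:430,::-1]; cv2.imwrite('pics/z7.png',cv2.resize(b,None,fx=8,fy=8,interpolation=2))
E
```

```text
15.35 at [0.6012 0.0963 0.178 ] yaw 103.61 tilt [-3.0e-04  4.4e-03 -1.0e+00] w 0.263 F [-4.5 11.4  3.3] gf 30.0 J [  24.   24.   -7.   -0.  -59. -100.]
xyz [-0.  21.5  0.1] ang [0.0044 0.0007 0.0002]
F tool [ 1.99 12.46 -1.4 ]
```

View pics/z7.png

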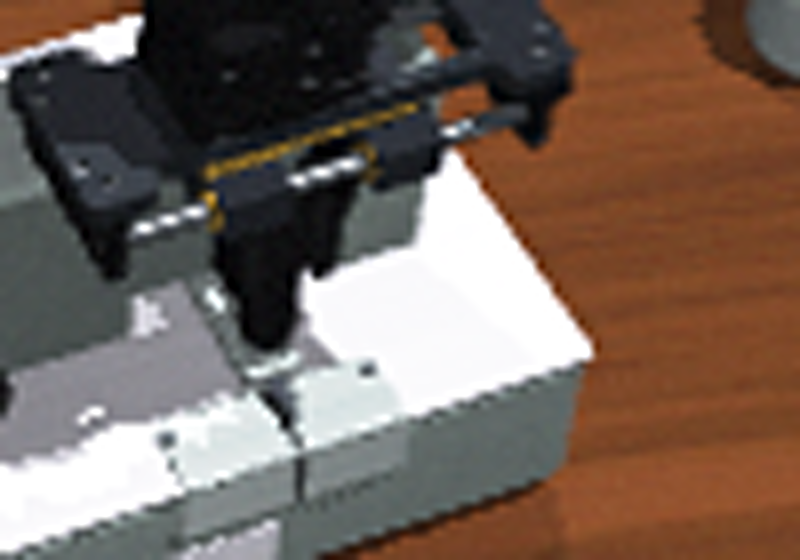

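The pointer tip at crop (290,425) stands nearly on the line, which meets the lip at (297,440). TCP travel is 21.5 mm and the force 12.5 N, so I'll add about 2 mm.

>>> move_arm(
  series=[
    {"grip": 0,"xyz": [0,-1,0],"angular": [0,0,0]},
    {"grip": 0,"xyz": [0,-2,0],"angular": [0,0,0]},
    {"grip": 0,"xyz": [0,-2,0],"angular": [0,0,0]},
    {"grip": 0,"xyz": [0,-2,0],"angular": [0,0,0]},
    {"grip": 0,"xyz": [0,-2,0],"angular": [0,0,0]},
    {"grip": 0,"xyz": [0,-2,0],"angular": [0,0,0]},
    {"grip": 0,"xyz": [0,-2,0],"angular": [0,0,0]},
  ],
)

```text
time_s: 16.25
tcp_pos: [0.6016, 0.0947, 0.178]
ee_rot: [[-0.972, -0.235, -0.0], [-0.235, 0.972, 0.005], [-0.001, 0.005, -1.0]]
wrist_force: [-5.4, 13.0, 3.2]
gripper_width: 0.264
gripper_force: 30.0
```

```bash
python3 - <<'E'
from h import *
go(.5962,.1172,.178,103.6)
F=[]
for i in range(6):
    c=cap('scene'); s=r.sense(); F.append(np.array(s['ee_rot']).T@np.array(s['wrist_force']))
print('F tool',np.mean(F,0).round(2))
o=[]
for n in('scene0.png',None):
    i=cv2.imread('pics/'+n) if n else c['img'][:,:,::-1]
    o.append(cv2.resize(i[215:248,345:395],None,fx=8,fy=9,interpolation=2))
cv2.imwrite('pics/z8.png',np.hstack(o))
E
```

```text
16.25 at [0.6016 0.0947 0.178 ] yaw 103.61 tilt [-4.0e-04  4.9e-03 -1.0e+00] w 0.264 F [-5.4 13.   3.2] gf 30.0 J [  24.   24.   -7.   -0.  -59. -100.]
xyz [-0.  23.2  0.1] ang [0.0048 0.0008 0.0002]
F tool [ 2.14 13.63 -2.45]
```

View pics/z8.png

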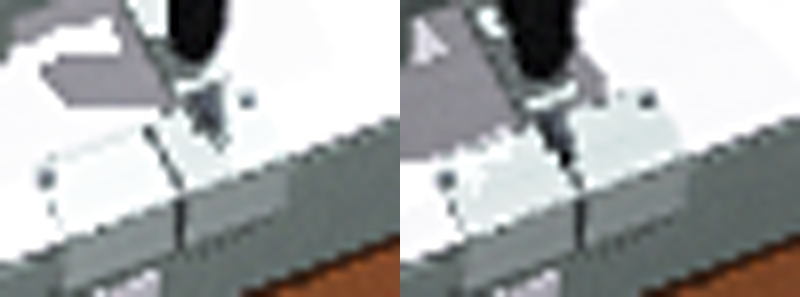

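The pointer tip at crop (568,165) stands on the engraved line. Travel is 23.2 mm and the force is 13.6 N. Handing in.

```bash
python3 -c "
from station import r
print(r.finish_job())"
```

```text
the job is handed in; nothing more can be done
None
```

The job is handed in (no verdict was returned): the cover lies flat on the bare table, and the gripper is holding the tension grip with the pointer on the engraved line, at about 23 mm of pull and 13.6 N.

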